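# Set the lane dial for the next parcel and release it

### The job

See which carton stands between the yellow tape corners, and push the dial's orange pointer round with a fingertip until its tip is over the middle of the disc of that carton's label colour. Then press the black release button fully down and let it come up again. Push the pointer gently without pinching it, do not press the button before the pointer is set, and leave the cartons and everything else on the bench where they are.

Things in the scene. Friction and masses are not known exactly. Their poses are not given: they have to be found in the camera images.
- pivot (a point): the dial: a round white-faced grey board 270 mm across, 12 mm thick, fixed flat on the table. This point is on its vertical turning axis, 36 mm above the table (mid-height of the pointer arm). A short black line on the board is the home mark.
- pointer_tip (a point): tip of the orange pointer, 100 mm out from the pivot. The pointer is a level bar 14 mm wide and 22 mm tall (25 to 47 mm above the table) from its black round hub (42 mm across, topped by a screw cap up to 54 mm high) to the tip; its side may be pushed anywhere along the bar. It has a black tail opposite, 48 mm from the pivot to its end. The point lies at mid-height of the bar.
- pointer (a joint): angle of the pointer (rad), 0 at the home mark, growing anticlockwise seen from above, stops at -2.5 and +2.5. It starts near home. It turns freely under a light push (under 1 N at the tip) and stays where it is left.
- spot: the outlined packing spot: four yellow tape corners on the table, marking a rectangle 140 x 130 mm; origin at its centre on the table. Exactly one of the four cartons stands in it.
- release (a joint): travel of the release button (m): 0 up, 0.006 fully down; springs back up; about 5 N takes it fully down.
- release_top (a point): the release button: a black round cap 40 mm across in a grey housing fixed on the table, pressed straight down. This point is the centre of the cap's top (moves with it).
- disc_blue: blue disc, 44 mm across, 4 mm thick, fixed on the dial with its centre 100 mm from the pivot; origin at the centre of its underside, 12 mm above the table. The four discs sit at about 55 and 110 degrees either side of the home mark; which colour is where varies.
- carton_blue: brown carton 80 x 70 x 60 mm with a blue label on its top and two ends, loose; origin at the centre of its underside. Stands in the spot or waits on the far side of the dial.
- disc_yellow: yellow disc, 44 mm across, 4 mm thick, fixed on the dial with its centre 100 mm from the pivot; origin at the centre of its underside, 12 mm above the table. The four discs sit at about 55 and 110 degrees either side of the home mark; which colour is where varies.
- carton_yellow: brown carton 80 x 70 x 60 mm with a yellow label on its top and two ends, loose; origin at the centre of its underside. Stands in the spot or waits on the far side of the dial.
- disc_red: red disc, 44 mm across, 4 mm thick, fixed on the dial with its centre 100 mm from the pivot; origin at the centre of its underside, 12 mm above the table. The four discs sit at about 55 and 110 degrees either side of the home mark; which colour is where varies.
- carton_red: brown carton 80 x 70 x 60 mm with a red label on its top and two ends, loose; origin at the centre of its underside. Stands in the spot or waits on the far side of the dial.
- disc_green: green disc, 44 mm across, 4 mm thick, fixed on the dial with its centre 100 mm from the pivot; origin at the centre of its underside, 12 mm above the table. The four discs sit at about 55 and 110 degrees either side of the home mark; which colour is where varies.
- carton_green: brown carton 80 x 70 x 60 mm with a green label on its top and two ends, loose; origin at the centre of its underside. Stands in the spot or waits on the far side of the dial.
- tape_roll: roll of amber packing tape lying flat, 96 mm across, 48 mm tall, loose; origin at the centre of its underside. Leave it alone.
- glue_stick: white glue stick, 30 mm across, 92 mm tall, standing, loose; origin at the centre of its underside. Leave it alone.
- wipes_tub: white tub with a blue lid, 90 mm across, 170 mm tall, loose; origin at the centre of its underside. Leave it alone.
- pen_cup: grey cup with pens, 76 mm across, 135 mm tall with its pens, loose; origin at the centre of its underside. Leave it alone.
There are look-alikes about, which are no part of the job. What is meant by the part that bears release is not green, and is the smaller of those in its own colour.

How it is judged:
By the outcome, as a careful person would: the job done as asked, in the order asked, and still so for the second after the job is handed in, with the robot touching nothing.
It also fails if it takes over 45 s, if anything falls off the work surface, if the arm or the gripper's body presses on something with over 40 N, if the wrist force passes 120 N, or if a joint passes its speed limit or range.

### The arm

A 6-joint arm with a two-finger parallel gripper is mounted at the origin on the work surface. World frame = base frame: x ahead of the robot, y to its left, z up, the work surface at z = 0. Lengths are in mm, angles in rad, forces in N, time in s.
With the tool pointing down it reaches from about 275 to 1000 mm from the base axis. Payload 8.4 kg.
Tool frame: the origin (TCP) lies on the centre line of the jaws, within the pads' length; the fingertips stand r.tip_reach ahead of it and the grasp point (between the pads) lies 3 mm ahead of it (r.tip_reach is the distance from the TCP to the fingertips, in mm); z points along the fingers, y is the direction in which the jaws open and shut (so a half turn about z gives the same grasp; the last joint's range is limited). The gripper opens to 85 mm and grips with 20 to 120 N. Pads are 22 mm wide; open, the fingers measure 114 mm over their backs; the gripper's body (76 mm by 85 mm) begins 54 mm behind the grasp point. The pads swing forward as they close: fully open they stand 13 mm farther back than shut.
Start: joints at [-1.276, 0.353, 1.633, -0, 1.155, -0.002], TCP at [182.787, -597.676, 253.281] pointing down, gripper open.
Joint ranges: [-2.63, 2.63], [-0.92, 2.1], [0.06, 2.66], [-1.3, 4.44], [0, 2.69], [-3.02, 3.02]. Speed limits (rad/s): [2.22, 2.22, 2.79, 3.14, 3.14, 3.14].

### API

Orientations are given as [roll, pitch, yaw] about the fixed x, y, z axes, in that order (R = Rz(yaw) Ry(pitch) Rx(roll)).
In Python, from rig import sense, optics, r, nets gives the robot as it stands. The module is installed in compiled form; this text tells all that it offers.
- The arm moves only by the tool carry_out, never from a script. Its argument "increments" is a list that holds one entry, the list of rows, each a list of 6 numbers: the shift along the tool's x, y, z normalised to -1 to 1, where 1 is 40 cm, then the turn, a rotation vector about the tool's x, y, z normalised to -1 to 1, where 1 is 60 degrees. A call has 1 to 5 rows; each row is the pose to reach, as a shift and turn from the pose commanded when the call began, along the tool's axes at that moment; what a row does not reach only later rows make up. A row lasts 1/12 s, in which the tool goes at most 41.7 mm and 7.16 degrees, less where a joint would pass 70% of its speed; a pose out of reach is approached as far as the arm can. A call with a number of a shift or a turn outside -1 to 1 is refused whole. A call with a gripper value outside its range is refused whole. "hand" is the closure, from 0 (fully open) to 1 (shut), set as the call begins (left out, the last holds). The fingers move at their own pace and stop on an object; "squeeze" is the grip in N (left out, the last holds). Time passes only in rows, so rows that repeat a pose let the fingers close. It gives the time, the measured TCP pose, the force and the opening at its end, in the units of the state.
- sense(): the state, without advancing time (a new reading comes with each control period).
- optics.grab_frame(name): name is "scene" or "top" or "wrist"; returns a dict with "img" (480x640x3 uint8, red, green, blue), "range_z" (480x640 float32, mm along the optical axis (not along the pixel's ray), 0 where there is no reading), "fov_y" (degrees; the focal length in pixels is half the picture's height over the tangent of half this angle, whatever the lens; pixels are square), "cx", "cy" (the principal point, pixels), "R" (3x3) and "t" (3): a world point X has camera coordinates R X + t. Camera axes: x right, y down, z forward; pixel columns grow to the right and rows downward; lengths in mm; the calibration is good to about 2 mm. A picture is of the moment at which its call begins.
- r.sign_off(): hands the job in, once; it reports no verdict.
Trained networks look in the newest picture that a camera, given by its name, has taken for a name from the list of things; names that differ only in an ending like _2 or _b are one class to them, and where a whole thing is asked for, a point or a joint stands for the part that bears it (a point fixed in the world has none). Each returns a list of dicts, best first, with "confidence" (0 to 1); they miss things now and then, are a little off and sometimes report something else, mostly with a low value. They report only what shows in the picture. A call takes as long as a camera call. They do not tell look-alikes from the thing itself.
- nets.trace(target, camera): "mask" (480x640 bool, what is visible of it).
- nets.tip_of(target, camera): "point" ([x, y, z] in mm, in world coordinates, good to about 4 mm: a listed point, or the origin of a listed thing).
The state is a dict: "clock": time; "qpos": joint angles; "qvel": joint speeds; "joint_efforts": joint torques, N m; "eef_pos": TCP position; "tcp_rot": TCP orientation; "contact_force": force on the tool from outside, world axes, zero at the start; "wrist_torque": the same for the moment, N m; "opening": opening from 0.0 (shut) to 1.0 (fully open).
Only numpy, scipy, OpenCV 4.12 (cv2) and the standard library are available. Lean on these libraries where they do the work, as an engineer would, in place of code of your own. Each camera call takes 0.05 s, during which the arm holds its last target.

## Working session

There is one attempt and no reset: what is moved stays moved. The work goes in short steps, Python scripts to look and compute and a tool call to move; the robot and the scene stay as the last step left them, time stands still between calls to the robot, and variables do not carry over. Pictures are saved under pics/ and viewed, and the job is handed in when it is done.

Besides the shell and the picture viewer there is one more tool, called after "Request:" as name([rows], argument=value, ...), one row to a line, values as JSON. carry_out: Moves the arm, as the interface text tells. Its arguments: {"type":"object","properties":{"increments":{"type":"array","items":{"type":"array","items":{"type":"array","items":{"type":"number","minimum":-1,"maximum":1}}}},"hand":{"type":"number"},"squeeze":{"type":"number"}},"required":["increments"]}

```bash
mkdir -p pics
python3 - <<'E'
from rig import sense, optics, r, nets
import cv2,numpy as np
s=sense();print({k:np.round(v,3).tolist() for k,v in s.items()},r.tip_reach)
for n in("scene","top"):
    f=optics.grab_frame(n);cv2.imwrite(f"pics/{n}0.png",f["img"][:,:,::-1]);print(n,f["fov_y"],f["R"],f["t"])
E
```

```text
{'clock': 0.0, 'qpos': [-1.276, 0.354, 1.634, 0.0, 1.155, -0.002], 'qvel': [0.0, -0.001, 0.001, -0.0, -0.004, 0.001], 'joint_efforts': [0.002, -60.525, -34.207, -0.0, 0.009, -0.0], 'eef_pos': [182.656, -597.251, 252.566], 'tcp_rot': [-3.14, -0.0, 0.297], 'contact_force': [-0.01, -0.313, -0.011], 'wrist_torque': [-0.02, 0.036, -0.046], 'opening': 0.997} 22.0
scene 55.99822973366949 [[ 0.31413786  0.94925601 -0.0151804 ]
 [ 0.57925987 -0.20431437 -0.78912207]
 [-0.75218043  0.23909972 -0.61404879]] [-210.91020541 -284.64068938 1423.11733259]
top 44.24343438303193 [[-0.00155469 -0.99997743 -0.00653582]
 [-0.98381448  0.00270061 -0.17916968]
 [ 0.17918329  0.00615148 -0.98379648]] [  30.48211532  563.60246246 1342.96188018]
```

View pics/scene0.png

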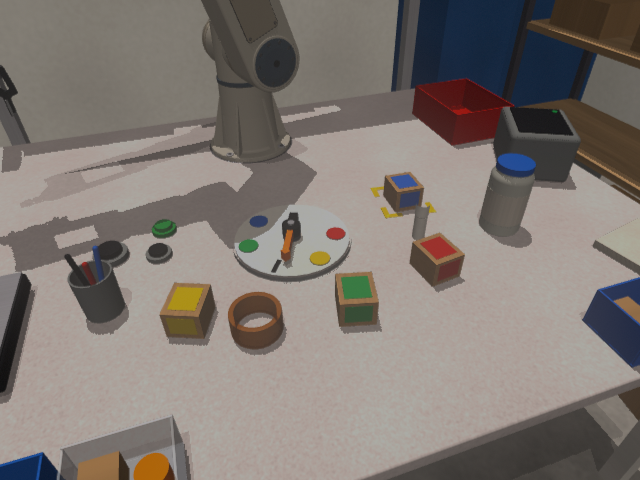

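View pics/top0.png

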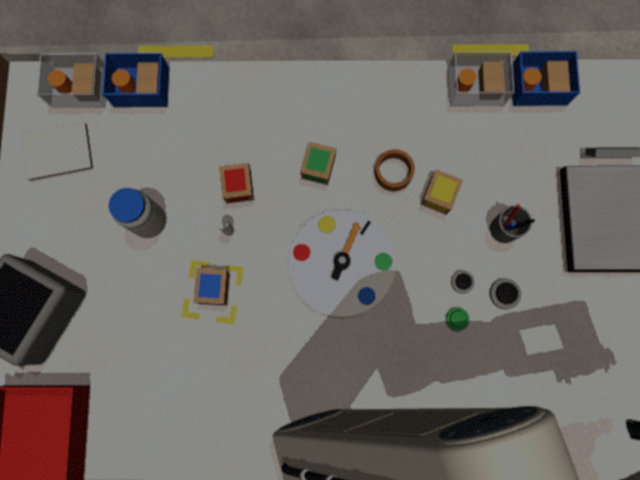

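The blue carton (top 211,285) stands inside the tape corners, so the target is the blue disc (top 367,296). There are three button candidates in the top picture: black small (462,281), black larger (506,293) and green (457,319). The smaller black one fits. Next I'll confirm it in an enlarged crop and measure.

```bash
cat > h.py <<'E'
from rig import sense, optics, r, nets
import cv2,numpy as np
def w(f,u,v,z=None):
    F=240/np.tan(np.radians(f["fov_y"]/2))
    d=np.array([(u-f["cx"])/F,(v-f["cy"])/F,1.])
    R=np.array(f["R"]);t=np.array(f["t"])
    if z is None: return R.T@(d*f["range_z"][int(v),int(u)]-t)
    o=-R.T@t; q=R.T@d
    return o+q*(z-o[2])/q[2]
E
python3 - <<'E'
from h import *
F={n:optics.grab_frame(n) for n in("top","scene")}
a=cv2.resize(F["top"]["img"][190:340,270:530],None,fx=3,fy=3,interpolation=2);cv2.imwrite("pics/crop0.png",a[:,:,::-1])
for c in F:
  for n in("pivot","pointer_tip","release_top","disc_blue","disc_red","disc_green","disc_yellow","carton_blue","spot","carton_yellow","pen_cup"):
    print(c,n,[(np.round(d["point"]).tolist(),round(d["confidence"],2)) for d in nets.tip_of(n,c)][:4])
f=F["top"]
for n in("release_top","disc_blue","pointer_tip"):
  for d in nets.trace(n,"top")[:4]:
    m=d["mask"];v,u=np.nonzero(m);P=np.array([w(f,a,b) for a,b in zip(u,v)]);print(n,d["confidence"],u.mean(),v.mean(),m.sum(),np.median(P,0).round(1),np.ptp(P[:,:2],axis=0).round(),P[:,2].max())
for u,v in((462,281),(506,293),(457,319)):print(w(f,u,v))
E
```

```text
top pivot [([517.0, -10.0, 30.0], 0.81), ([615.0, 25.0, 11.0], 0.41)]
top pointer_tip [([610.0, -51.0, 36.0], 0.93), ([598.0, -405.0, 0.0], 0.49)]
top release_top [([439.0, -402.0, 32.0], 0.85), ([467.0, -309.0, 27.0], 0.74), ([380.0, -285.0, 21.0], 0.48)]
top disc_blue [([436.0, -74.0, 12.0], 0.51)]
top disc_red [([538.0, 86.0, 10.0], 0.63)]
top disc_green [([516.0, -113.0, 10.0], 0.67), ([759.0, 44.0, -1.0], 0.59)]
top disc_yellow [([614.0, 23.0, 13.0], 0.74)]
top carton_blue [([457.0, 297.0, -3.0], 0.69)]
top spot []
top carton_yellow [([622.0, 464.0, 2.0], 0.64), ([688.0, -252.0, 2.0], 0.56)]
top pen_cup [([600.0, -408.0, -0.0], 0.88), ([757.0, 44.0, -0.0], 0.37)]
scene pivot [([515.0, -13.0, 36.0], 0.72)]
scene pointer_tip [([604.0, -52.0, 37.0], 0.88)]
scene release_top [([444.0, -406.0, 29.0], 0.74), ([474.0, -301.0, 23.0], 0.73), ([514.0, -9.0, 36.0], 0.44), ([436.0, -74.0, 9.0], 0.3)]
scene disc_blue [([609.0, 22.0, 9.0], 0.74), ([436.0, -73.0, 3.0], 0.68)]
scene disc_red [([541.0, 84.0, 12.0], 0.49), ([456.0, 294.0, -0.0], 0.21)]
scene disc_green [([518.0, -109.0, 12.0], 0.
[... 299 characters left out ...]
52.] 1422.3808665311078
release_top 0.5 463.29906542056074 281.6355140186916 214 [ 467.5 -300.9   21.2] [173. 342.] 1422.3808665311078
release_top 0.47 458.30731707317074 319.4829268292683 205 [ 379.5 -285.    21.5] [ 82. 325.] 1422.3808665311078
disc_blue 0.85 366.49056603773585 295.76981132075474 265 [434.8 -70.2  15.6] [143. 112.] 1422.3808665311078
disc_blue 0.3 318.06678539626 163.56366874443455 1123 [749.7  44.   59. ] [488.  84.] 1422.3808665311078
pointer_tip 0.81 344.5607142857143 254.22142857142856 560 [523.5 -19.2  47.4] [297.  75.] 1422.3808665311078
[ 469.26920524 -297.69509893   22.44237519]
[ 439.71006959 -397.7299234    31.45660107]
[ 379.75569918 -282.41903786   20.90186896]
```

View pics/crop0.png

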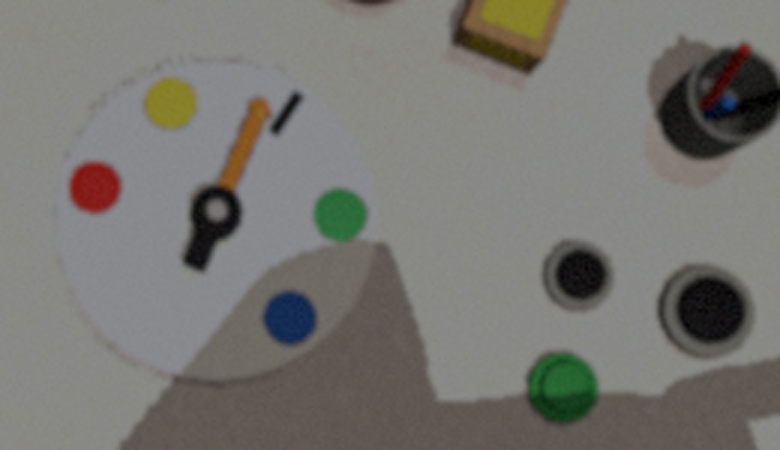

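The crop confirms it: the small black cap at crop (580,275), which is top (463,281), is smaller than the other black one at crop (708,310), and the third is green. Now I'll fit the dial geometry precisely.

```bash
cat >> h.py <<'E'
from scipy.optimize import least_squares
def blob(f,rgbtest,z,box):
    hsv=cv2.cvtColor(f["img"],cv2.COLOR_RGB2HSV);H,S,V=[hsv[:,:,i].astype(int) for i in range(3)]
    m=rgbtest(H,S,V).astype(np.uint8);k=np.zeros_like(m);u0,u1,v0,v1=box;k[v0:v1,u0:u1]=1;m*=k
    n,l,st,c=cv2.connectedComponentsWithStats(m);i=1+np.argmax(st[1:,4])
    v,u=np.nonzero(l==i);P=np.array([w(f,a,b,z) for a,b in zip(u,v)]);return P,st[i]
E
python3 - <<'E'
from h import *
b={"top":(285,400,205,320),"scene":(230,355,200,280)}
T={"blue":lambda H,S,V:(abs(H-115)<15)&(S>100),"green":lambda H,S,V:(abs(H-65)<20)&(S>100),"yellow":lambda H,S,V:(abs(H-26)<6)&(S>130)&(V>60),"red":lambda H,S,V:((H<4)|(H>172))&(S>130)}
for n in b:
  f=optics.grab_frame(n);C=[]
  for k,t in T.items():
    P,st=blob(f,t,16,b[n]);c=(P.max(0)+P.min(0))/2;C.append(P.mean(0)[:2]);print(n,k,P.mean(0).round(1),np.ptp(P,axis=0).round(),st)
  C=np.array(C);s=least_squares(lambda p:np.hypot(*(C-p).T)-100,[515,-11]);print("pivot",s.x,s.fun)
  print("ang",np.degrees(np.arctan2(*(C-s.x).T[::-1])))
  P,st=blob(f,lambda H,S,V:(H>6)&(H<20)&(S>150)&(V>70),47,b[n]);
  l=cv2.fitLine(P[:,:2].astype(np.float32),2,0,.01,.01).ravel();print("ptr",P.mean(0),st,np.degrees(np.arctan2(l[1],l[0])),np.degrees(np.arctan2(*(P.mean(0)[:2]-s.x)[::-1])))
E
```

```text
top blue [436.  -70.3  16. ] [36. 38.  0.] [358 288  17  16 215]
top green [ 518.  -111.6   16. ] [36. 39.  0.] [375 254  17  16 204]
top yellow [610.  24.  16.] [35. 37.  0.] [319 217  16  15 192]
top red [541.2  85.1  16. ] [34. 36.  0.] [294 245  16  15 200]
pivot [516.7095202  -11.66324303] [-0.2226202  -0.07866671 -0.14952656 -0.16088737]
ang [-144.03054212  -89.25911327   20.94716775   75.78355252]
ptr [569.74072356 -33.98904818  47.        ] [344 224  15  30 139] -22.87097 -22.830788470257588
scene blue [441.2 -70.7  16. ] [41. 40.  0.] [250 216  17  11 145]
scene green [ 523.1 -111.9   16. ] [41. 40.  0.] [239 240  19  12 179]
scene yellow [614.8  23.6  16. ] [42. 42.  0.] [310 252  20  13 211]
scene red [545.5  84.7  16. ] [41. 41.  0.] [327 228  18  11 164]
pivot [521.63205611 -12.05505968] [-0.42092804 -0.16072643 -0.28039433 -0.3175978 ]
ang [-143.91602093  -89.15749537   20.94647833   76.16480919]
ptr [576.15684614 -35.10724092  47.        ] [281 230  12  24 149] -23.260271 -22.917839115997797
```

Request:
carry_out([
  [[0.71,-0.555,0,0,0,0],[0.71,-0.555,0,0,0,0],[0.71,-0.555,0,0,0,0],[0.71,-0.555,0,0,0,0],[0.71,-0.555,0,0,0,0]],
], hand=1, squeeze=20)

```text
clock: 1.97
eef_pos: [302.9, -425.4, 253.4]
tcp_rot: [3.141, -0.0, 0.296]
contact_force: [1.0, 0.2, -0.5]
opening: 0.299
```

```bash
cat >> h.py <<'E'
def go(x,y,z,yaw=None):
    s=sense();p=np.array(s["eef_pos"]);from scipy.spatial.transform import Rotation as Ro
    R=Ro.from_euler("xyz",s["tcp_rot"]);d=R.inv().apply(np.array([x,y,z])-p)/400
    R2=Ro.from_euler("xyz",[np.pi,0,s["tcp_rot"][2] if yaw is None else yaw]);
    t=(R.inv()*R2).as_rotvec()/np.radians(60)
    return d.round(4).tolist()+t.round(3).tolist()
def st():
    s=sense();print(round(s["clock"],2),np.round(s["eef_pos"],1),np.round(s["tcp_rot"],3),"F",np.round(s["contact_force"],1),"open",s["opening"])
E
python3 -c "
from h import *
st();print(go(599,-5,253,.628))"
```

```text
1.97 [ 302.9 -425.4  253.4] [ 3.141 -0.     0.296] F [ 1.   0.2 -0.5] open 0.2992229824254925
[1.0148, -0.7892, 0.0009, 0.0, -0.0, -0.317]
```

Request:
carry_out([
  [[1,-0.78,0,0,0,-0.317],[1,-0.78,0,0,0,-0.317],[1,-0.78,0,0,0,-0.317],[1,-0.78,0,0,0,-0.317],[1,-0.78,0,0,0,-0.317]],
])

```text
clock: 2.38
eef_pos: [422.7, -254.6, 253.6]
tcp_rot: [3.141, -0.0, 0.629]
contact_force: [0.5, -1.3, -0.8]
opening: 0.002
```

```bash
python3 -c "
from h import *
st();print(go(599,-5,253,.628))"
```

```text
2.38 [ 422.7 -254.6  253.6] [ 3.141 -0.     0.629] F [ 0.5 -1.3 -0.8] open 0.002083505349971761
[0.7237, -0.2451, 0.0015, 0.001, -0.0, 0.001]
```

Request:
carry_out([
  [[0.7,-0.24,0,0,0,0],[0.7,-0.24,0,0,0,0],[0.7,-0.24,0,0,0,0],[0.7,-0.24,0,0,0,0],[0.7,-0.24,0,0,0,0]],
])

```text
clock: 2.8
eef_pos: [542.4, -83.8, 253.6]
tcp_rot: [3.141, -0.0, 0.629]
contact_force: [1.0, 0.7, 0.0]
opening: -0.003
```

```bash
python3 -c "
from h import *
st();print(go(599,-5,150,.628))"
```

```text
2.8 [542.4 -83.8 253.6] [ 3.141 -0.     0.629] F [1.  0.7 0. ] open -0.0031826102357525887
[0.2303, -0.0763, 0.2589, 0.0, -0.0, 0.001]
```

Request:
carry_out([
  [[0.085,-0.028,0.05,0,0,0],[0.17,-0.056,0.1,0,0,0],[0.2,-0.066,0.18,0,0,0],[0.2,-0.066,0.25,0,0,0],[0.2,-0.066,0.25,0,0,0]],
])

```text
clock: 3.22
eef_pos: [587.7, -16.2, 148.1]
tcp_rot: [-3.136, 0.007, 0.631]
contact_force: [-1.1, -0.1, -1.2]
opening: 0.001
```

```bash
python3 -c "
from h import *
for n in('scene','wrist'):
  f=optics.grab_frame(n);cv2.imwrite('pics/%s1.png'%n,f['img'][:,:,::-1])
st();print(go(599,-5,52,.628))"
```

```text
3.32 [590.  -17.5 152.9] [-3.14e+00  2.00e-03  6.29e-01] F [0.8 0.3 0.7] open 0.004392656124234381
[0.0371, -0.0117, 0.2522, -0.001, 0.002, 0.001]
```

View pics/wrist1.png

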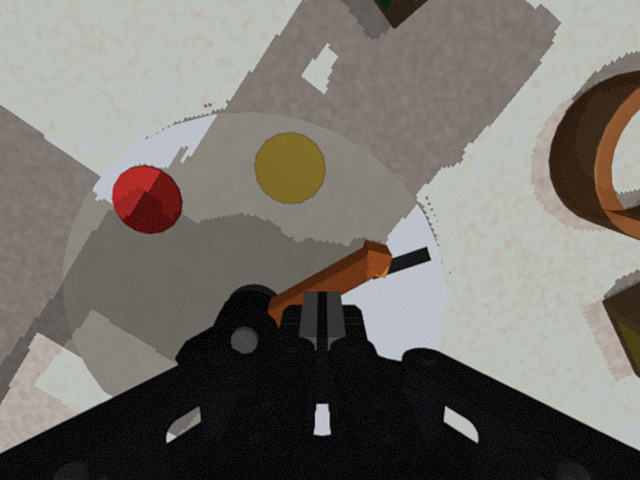

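View pics/scene1.png

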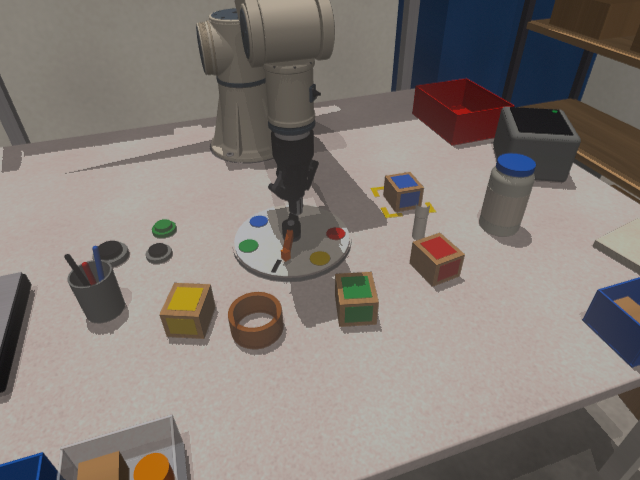

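The wrist picture shows the shut fingertips (322,300) beside the orange bar, on its anticlockwise side. The bar tip is at (378,255).

Request:
carry_out([
  [[0.03,-0.02,0,0,0,0],[0.05,-0.022,0.06,0,0,0],[0.05,-0.022,0.14,0,0,0],[0.05,-0.022,0.21,0,0,0],[0.05,-0.022,0.247,0,0,0]],
])

```text
clock: 3.73
eef_pos: [602.0, 1.5, 54.2]
tcp_rot: [3.141, -0.001, 0.628]
contact_force: [-0.4, -0.4, -0.4]
opening: -0.003
```

```bash
python3 -c "
from h import *
f=optics.grab_frame('scene');cv2.imwrite('pics/scene2.png',cv2.resize(f['img'][150:300,200:400],None,fx=4,fy=4)[:,:,::-1])
st();print(r.tip_reach)
for n in('wrist',):
  f=optics.grab_frame(n);cv2.imwrite('pics/%s2.png'%n,f['img'][:,:,::-1])
"
```

```text
3.78 [600.8   1.5  52.3] [-3.14e+00  2.00e-03  6.28e-01] F [-1.9 -0.3 -2. ] open -0.0030773676401333
22.0
```

View pics/scene2.png

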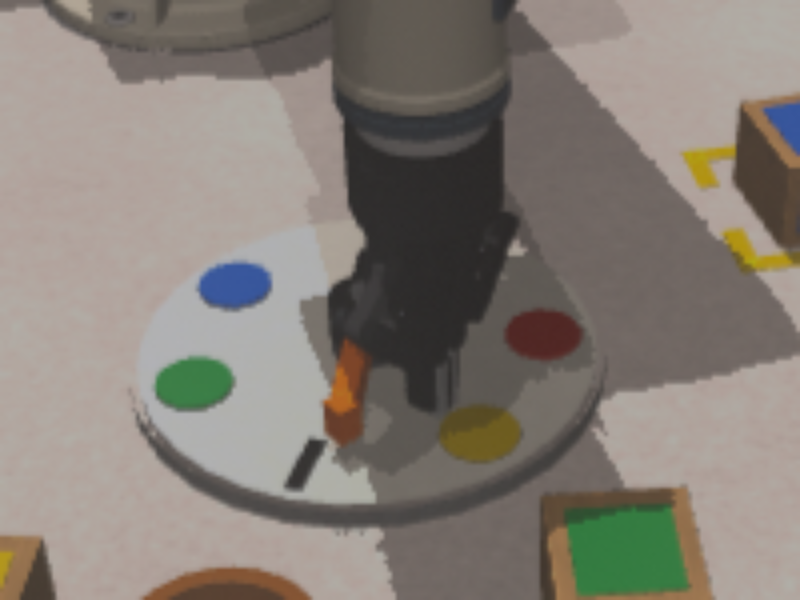

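View pics/wrist2.png

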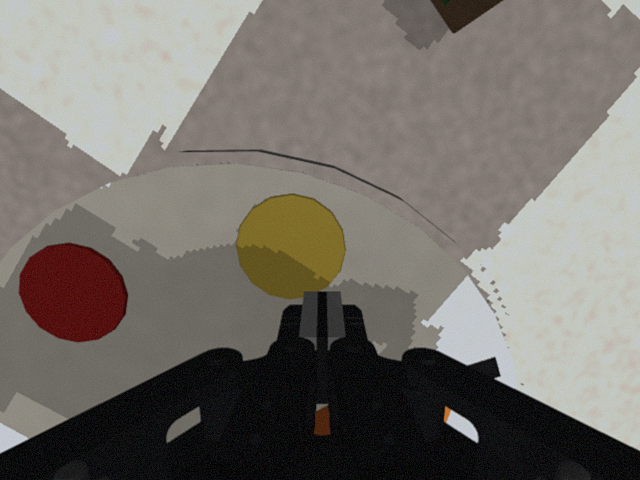

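The scene crop shows the fingertip on the board between the orange bar (crop 345,390) and the yellow disc (480,433), clear of both. Next I'll work out the clockwise arc.

```bash
python3 -c "
from h import *
c,s=np.cos(.628),np.sin(.628)
cur=np.array([600.8,1.5]);phi=[2,-5,-12,-19,-26,-33,-40,-47,-54,-61,-68,-75,-82,-89,-96,-102,-108,-113,-117,-120]
for k in range(0,20,5):
  for p in phi[k:k+5]:
    q=np.array([518,-12])+80*np.array([np.cos(np.radians(p)),np.sin(np.radians(p))]);d=(q-cur)/400
    print(p,round(c*d[0]+s*d[1],3),round(s*d[0]-c*d[1],3))
  cur=q
"
```

```text
2 -0.021 0.017
-5 -0.036 0.037
-12 -0.053 0.054
-19 -0.073 0.069
-26 -0.093 0.082
-33 -0.022 0.01
-40 -0.046 0.017
-47 -0.07 0.022
-54 -0.094 0.023
-61 -0.118 0.022
-68 -0.024 -0.004
-75 -0.047 -0.012
-82 -0.07 -0.022
-89 -0.09 -0.035
-96 -0.109 -0.05
-102 -0.015 -0.015
-108 -0.028 -0.031
-113 -0.038 -0.046
-117 -0.044 -0.058
-120 -0.049 -0.067
```

Request:
carry_out([
  [[-0.021,0.017,0,0,0,0],[-0.036,0.037,0,0,0,0],[-0.053,0.054,0,0,0,0],[-0.073,0.069,0,0,0,0],[-0.093,0.082,0,0,0,0]],
])

```text
clock: 4.25
eef_pos: [591.2, -48.4, 55.6]
tcp_rot: [3.14, -0.001, 0.628]
contact_force: [0.6, 0.6, 1.2]
opening: 0.003
```

```bash
python3 -c "
from h import *
f=optics.grab_frame('scene');cv2.imwrite('pics/scene3.png',cv2.resize(f['img'][150:300,200:400],None,fx=4,fy=4)[:,:,::-1])
st()"
```

```text
4.3 [590.5 -49.6  55.3] [ 3.14  -0.     0.628] F [ 0.3 -1.3  0.4] open 1.4498038310007904e-05
```

View pics/scene3.png

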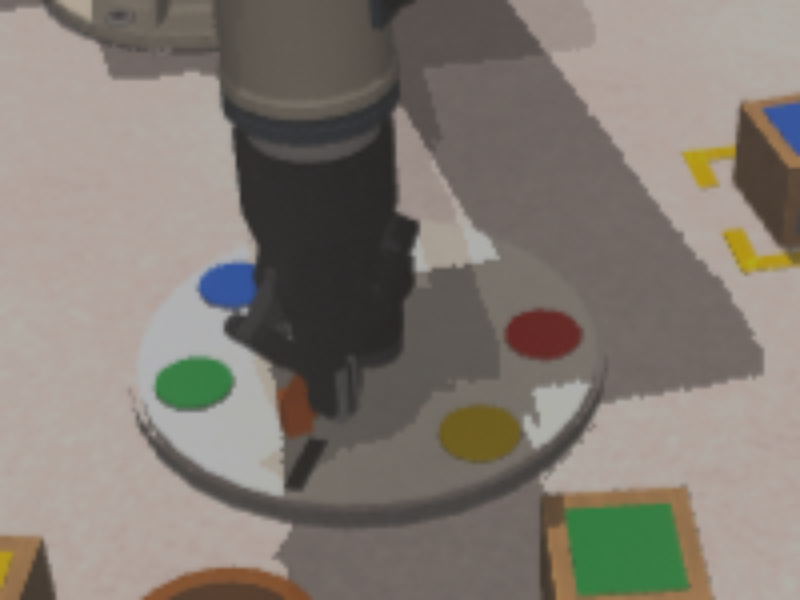

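The bar tip (crop 295,408) is being pushed clockwise by the fingertip (340,390), with force near zero. I'll carry on.

Request:
carry_out([
  [[-0.022,0.01,0,0,0,0],[-0.046,0.017,0,0,0,0],[-0.07,0.022,0,0,0,0],[-0.094,0.023,0,0,0,0],[-0.118,0.022,0,0,0,0]],
])

```text
clock: 4.72
eef_pos: [557.1, -82.5, 54.5]
tcp_rot: [3.142, -0.0, 0.629]
contact_force: [1.2, 0.8, -0.7]
opening: -0.001
```

Request:
carry_out([
  [[-0.024,-0.004,0,0,0,0],[-0.047,-0.012,0,0,0,0],[-0.07,-0.022,0,0,0,0],[-0.09,-0.035,0,0,0,0],[-0.109,-0.05,0,0,0,0]],
])

```text
clock: 5.13
eef_pos: [509.9, -91.4, 54.5]
tcp_rot: [3.141, -0.0, 0.629]
contact_force: [1.1, 0.4, -0.1]
opening: -0.001
```

```bash
python3 -c "
from h import *
f=optics.grab_frame('scene');cv2.imwrite('pics/scene4.png',cv2.resize(f['img'][150:300,200:400],None,fx=4,fy=4)[:,:,::-1])
f=optics.grab_frame('top');cv2.imwrite('pics/top4.png',cv2.resize(f['img'][190:340,270:470],None,fx=4,fy=4)[:,:,::-1])
st()"
```

```text
5.23 [508.6 -91.1  54.3] [-3.14e+00  2.00e-03  6.29e-01] F [0.1 1.  0.3] open -0.003056942674528974
```

View pics/scene4.png

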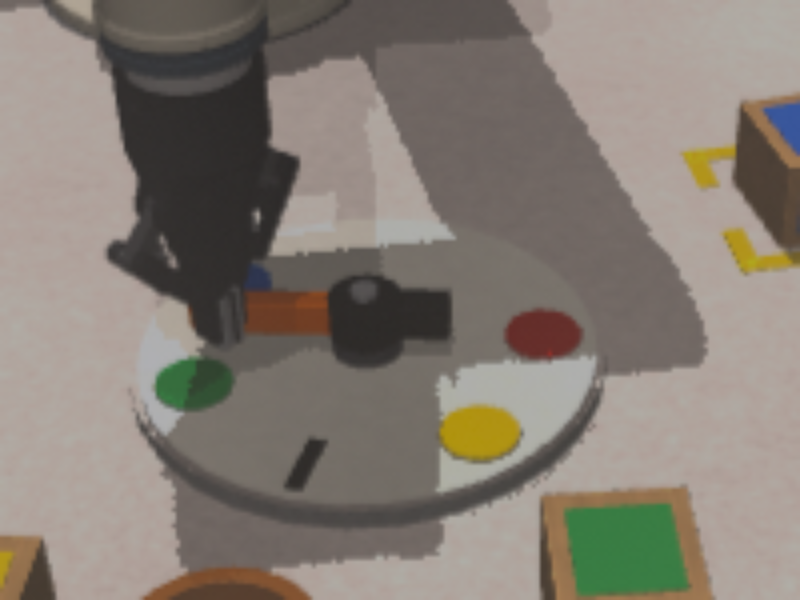

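View pics/top4.png

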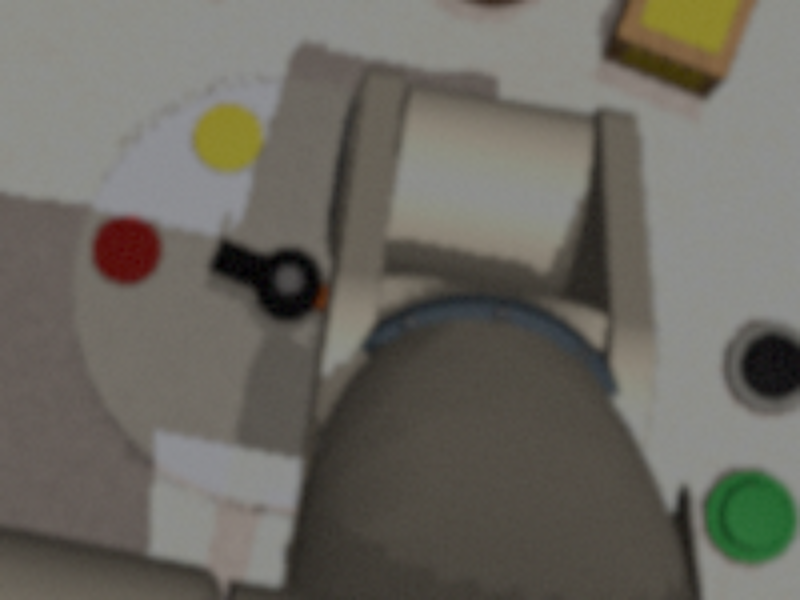

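The pointer is following: the bar now points left in the scene crop (190–330, 312), with the blue disc beyond it. One more slower call, then measure.

Request:
carry_out([
  [[-0.015,-0.015,0,0,0,0],[-0.028,-0.031,0,0,0,0],[-0.038,-0.046,0,0,0,0],[-0.044,-0.058,0,0,0,0],[-0.049,-0.067,0,0,0,0]],
])

```text
clock: 5.65
eef_pos: [478.5, -80.8, 54.5]
tcp_rot: [-3.141, 0.0, 0.629]
contact_force: [1.0, -0.1, 0.3]
opening: -0.003
```

```bash
python3 -c "
from h import *
f=optics.grab_frame('scene');cv2.imwrite('pics/scene5.png',cv2.resize(f['img'][150:300,200:400],None,fx=4,fy=4)[:,:,::-1])
for n in ('pointer_tip','pivot'): print([(np.round(d['point']).tolist(),round(d['confidence'],2)) for d in nets.tip_of(n,'scene')][:2])
f=optics.grab_frame('top');cv2.imwrite('pics/top5.png',cv2.resize(f['img'][190:340,270:470],None,fx=4,fy=4)[:,:,::-1])
st()"
```

```text
[([444.0, -85.0, 36.0], 0.92), ([540.0, 86.0, 12.0], 0.5)]
[([514.0, -10.0, 37.0], 0.78), ([682.0, -253.0, 1.0], 0.68)]
5.85 [479.2 -81.1  54.5] [-3.141  0.     0.629] F [-0.3  0.   0.3] open 0.0003941457565586312
```

View pics/scene5.png

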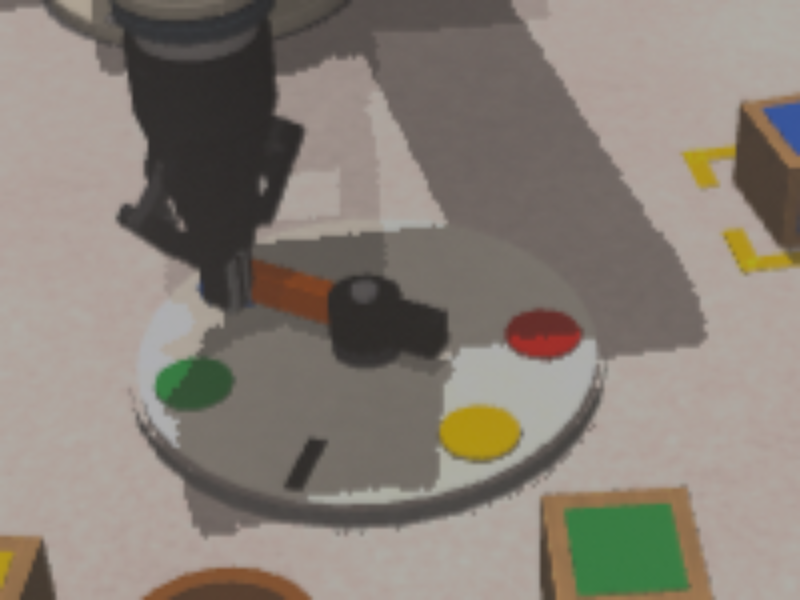

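View pics/top5.png

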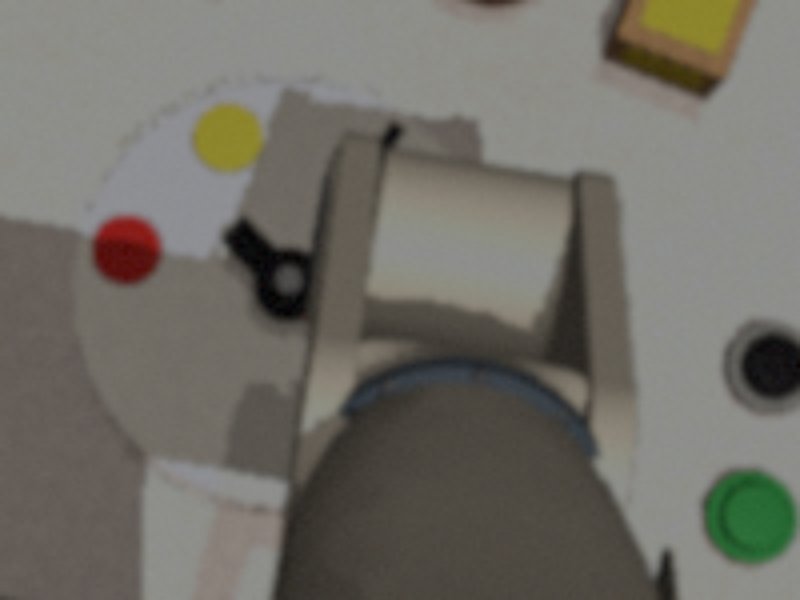

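The net puts the tip at (444,-85), which gives about -135° (contact geometry agrees). The target is -144°. I'll nudge about 6° and retest.

Request:
carry_out([
  [[0,-0.007,0,0,0,0],[0,-0.014,0,0,0,0],[0,-0.021,0,0,0,0],[0,-0.021,0,0,0,0]],
])

```text
clock: 6.18
eef_pos: [473.8, -74.0, 54.4]
tcp_rot: [-3.141, 0.0, 0.629]
contact_force: [-0.5, -0.3, -1.2]
opening: -0.001
```

```bash
python3 -c "
from h import *
f=optics.grab_frame('scene');cv2.imwrite('pics/scene6.png',cv2.resize(f['img'][150:300,200:400],None,fx=4,fy=4)[:,:,::-1])
for n in ('pointer_tip','pivot'): print([(np.round(d['point']).tolist(),round(d['confidence'],2)) for d in nets.tip_of(n,'scene')][:2])
st()"
```

```text
[([434.0, -77.0, 38.0], 0.84)]
[([514.0, -14.0, 36.0], 0.83)]
6.33 [474.3 -74.3  54.5] [-3.141  0.     0.629] F [0.6 0.3 0.4] open -0.0006016415462342786
```

View pics/scene6.png

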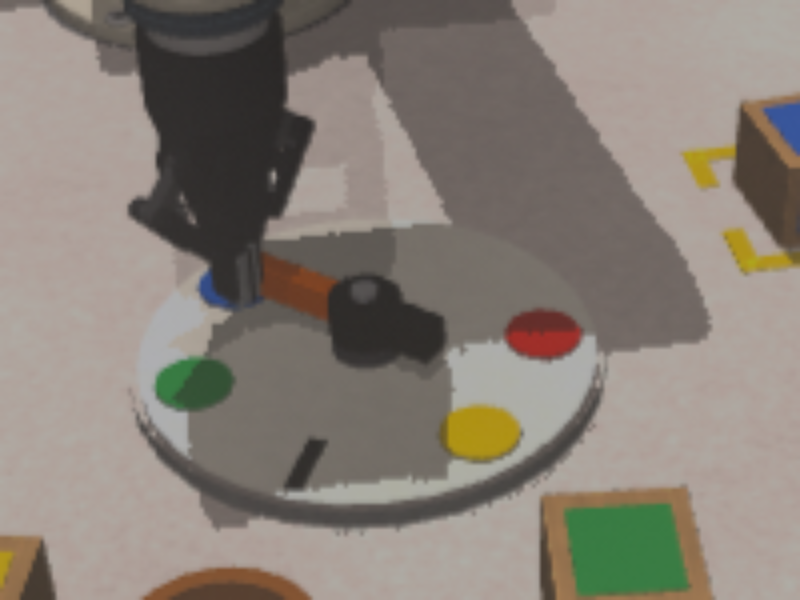

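Request:
carry_out([
  [[0,-0.004,0,0,0,0],[0,-0.0085,0,0,0,0],[0,-0.0085,0,0,0,0]],
])

```text
clock: 6.58
eef_pos: [472.1, -71.5, 54.5]
tcp_rot: [-3.141, 0.0, 0.629]
contact_force: [-0.6, -0.3, -0.3]
opening: -0.004
```

Request:
carry_out([
  [[0,0.02,0,0,0,0],[0,0.05,0,0,0,0],[0,0.08,-0.04,0,0,0],[0,0.15,-0.1,0,0,0],[0,0.22,-0.15,0,0,0]],
])

```text
clock: 7.0
eef_pos: [524.6, -144.1, 115.4]
tcp_rot: [-3.141, 0.0, 0.63]
contact_force: [1.7, -0.3, 0.6]
opening: -0.005
```

```bash
cat > ptr.py <<'E'
import sys
from h import *
k=sys.argv[1];b={"top":(285,400,205,320),"scene":(230,355,190,280)};pv={"top":(516.7,-11.7),"scene":(521.6,-12.1)}
out=[]
for n in b:
  f=optics.grab_frame(n);u0,u1,v0,v1=b[n]
  out.append(cv2.resize(f['img'][v0-5:v1+5,u0-10:u1+10],(400,300)))
  try:
    P,s=blob(f,lambda H,S,V:(H>4)&(H<20)&(S>140)&(V>50),47,b[n]);m=P.mean(0)[:2]-pv[n]
    l=cv2.fitLine(P[:,:2].astype(np.float32),2,0,.01,.01).ravel();print(n,s,"centroid ang",np.degrees(np.arctan2(m[1],m[0])),"line",np.degrees(np.arctan2(l[1],l[0])))
    P,s=blob(f,lambda H,S,V:(abs(H-115)<15)&(S>100),16,b[n]);print("blue visible",s,np.degrees(np.arctan2(*(P.mean(0)[:2]-pv[n])[::-1])))
  except Exception as e:print(n,e)
  print([(np.round(d['point']).tolist(),round(d['confidence'],2)) for d in nets.tip_of('pointer_tip',n)][:2])
cv2.imwrite(f'pics/ptr{k}.png',np.hstack(out)[:,:,::-1]);st()
E
python3 ptr.py 1
```

```text
top [345 265  23  29 178] centroid ang -143.86601555951168 line 37.046677
blue visible [358 288  14  16 122] -146.65785232577588
[([436.0, -71.0, 36.0], 0.72)]
scene [258 210  27  20 246] centroid ang -133.29369283870687 line 30.466166
blue visible [252 222  13   5  29] -138.17509095631425
[([435.0, -73.0, 37.0], 0.94)]
7.2 [ 524.9 -144.1  114.9] [ 3.141e+00 -1.000e-03  6.270e-01] F [-0.1  0.  -0.2] open 0.003611649638717836
```

View pics/ptr1.png

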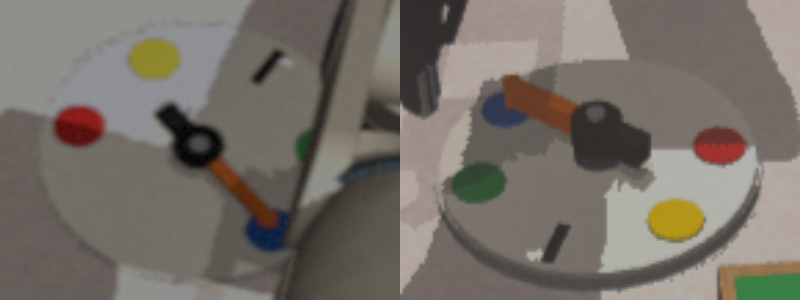

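With the arm off it, the top view measures the pointer at -143.9° against -144.0° for the blue disc, and the nets' tips (436,-71) and (435,-73) agree. Now I'll move over to the button.

```bash
python3 -c "
from h import *
for n,b in (('top',(448,478,268,297)),('scene',(145,175,240,262))):
  f=optics.grab_frame(n)
  P,s=blob(f,lambda H,S,V:(V<60),22,b);print(n,s,P.mean(0).round(1),np.ptp(P,axis=0).round());u,v=s[0]+s[2]//2,s[1]+s[3]//2;print(w(f,u,v).round(1))
st();print(go(469,-301,100))"
```

```text
top [467 276   5  13  41] [ 467.7 -314.3   22. ] [29. 10.  0.]
[ 467.3 -315.1   18.7]
scene [149 246  18  11  68] [ 489.2 -302.6   22. ] [41. 35.  0.]
[ 482.7 -300.2   20.2]
7.3 [ 523.  -142.7  113.6] [-3.14e+00  1.00e-03  6.28e-01] F [-0.4 -0.3 -0.1] open -0.0018576930591293064
[-0.3419, 0.2409, 0.034, -0.002, 0.001, -0.0]
```

```bash
python3 -c "
from h import *
f=dict(optics.grab_frame('top'));f['img']=cv2.imread('pics/top0.png')[:,:,::-1].copy();g=f['img'][268:297,448:478].max(2);print(g[13],g[:,14])
for t in(50,70,90):
  P,s=blob(f,lambda H,S,V:(V<t),22,(448,478,268,297));print(s,P.mean(0).round(1),np.ptp(P,axis=0).round())
f=dict(optics.grab_frame('scene'));f['img']=cv2.imread('pics/scene0.png')[:,:,::-1].copy()
for t in(50,70,90):
  P,s=blob(f,lambda H,S,V:(V<t),22,(140,180,235,268));print(s,P.mean(0).round(1),np.ptp(P,axis=0).round())
cv2.imwrite('pics/btn.png',cv2.resize(f['img'][225:275,130:190],None,fx=8,fy=8)[:,:,::-1])
"
```

```text
[138 133 114  84  85  92  83  52  19  17  20  19  16  22  18  22  25  18
  18  19  20  16  25  43  72  95 114 134 139 137] [135 124 106  93  77  52  23  16  15  22  16  21  25  18  23  24  21  24
  20  21  29  55  81  93  95 109 128 139 139]
[456 274  16  15 196] [ 469.2 -300.5   22. ] [33. 36.  0.]
[455 273  17  17 229] [ 469.2 -300.4   22. ] [38. 39.  0.]
[451 271  22  20 319] [ 469.4 -297.6   22. ] [45. 50.  0.]Traceback (most recent call last):
  File "<string>", line 8, in <module>
    P,s=blob(f,lambda H,S,V:(V<t),22,(140,180,235,268));print(s,P.mean(0).round(1),np.ptp(P,axis=0).round())
        ~~~~^^^^^^^^^^^^^^^^^^^^^^^^^^^^^^^^^^^^^^^^^^^
  File "h.py", line 14, in blob
    n,l,st,c=cv2.connectedComponentsWithStats(m);i=1+np.argmax(st[1:,4])
                                                     ~~~~~~~~~^^^^^^^^^^
    return _wrapfunc(a, 'argmax', axis=axis, out=out, **kwds)
    return bound(*args, **kwds)
ValueError: attempt to get argmax of an empty sequence
```

The cap measures 38×39 mm (40 expected), centred at (469,-300). I'll move above it.

Request:
carry_out([
  [[-0.068,0.048,0,0,0,0],[-0.136,0.096,0,0,0,0],[-0.205,0.145,0,0,0,0],[-0.273,0.193,0,0,0,0],[-0.339,0.241,0.034,0,0,0]],
])

```text
clock: 7.82
eef_pos: [471.2, -301.8, 102.0]
tcp_rot: [3.139, -0.001, 0.63]
contact_force: [2.3, -0.8, 1.3]
opening: 0.001
```

Request:
carry_out([
  [[0,0,0,0,0,0]],
])

```text
clock: 7.9
eef_pos: [468.7, -303.7, 99.0]
tcp_rot: [-3.141, 0.002, 0.627]
contact_force: [-0.0, -0.4, 0.0]
opening: 0.002
```

```bash
python3 ptr.py 2; python3 -c "
from h import *
f=optics.grab_frame('scene');st();a=cv2.resize(f['img'][170:290,80:240],(800,600));f=optics.grab_frame('wrist')
cv2.imwrite('pics/btn2.png',a[:,:,::-1]);cv2.imwrite('pics/wr2.png',f['img'][:,:,::-1]);st();print(go(470.5,-300.5,60))"
```

```text
top [345 265  23  29 183] centroid ang -144.08292124156395 line 36.528973
blue visible [358 289  17  15 160] -144.94660808263865
[([439.0, -76.0, 35.0], 0.74), ([458.0, 294.0, -1.0], 0.34)]
scene [257 210  27  19 251] centroid ang -133.91532806240522 line 29.285107
blue visible [250 216  14  11  80] -139.85330528239302
[([433.0, -76.0, 39.0], 0.64), ([620.0, 462.0, 1.0], 0.46)]
8.1 [ 470.9 -299.4  100.5] [-3.14   0.     0.629] F [0.  0.2 0.1] open 0.0003815083918787117
8.15 [ 471.2 -299.3  100.8] [-3.141  0.     0.63 ] F [-0.3 -0.6  0.8] open -0.002990251885287861
8.2 [ 471.4 -299.3  100.9] [-3.141 -0.     0.63 ] F [-0.1  0.6  0.6] open 0.00012040279910791484
[-0.0037, 0.001, 0.1023, -0.0, -0.0, 0.0]
```

View pics/ptr2.png

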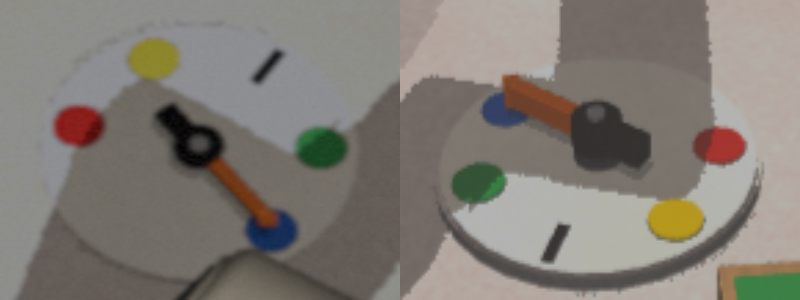

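View pics/btn2.png

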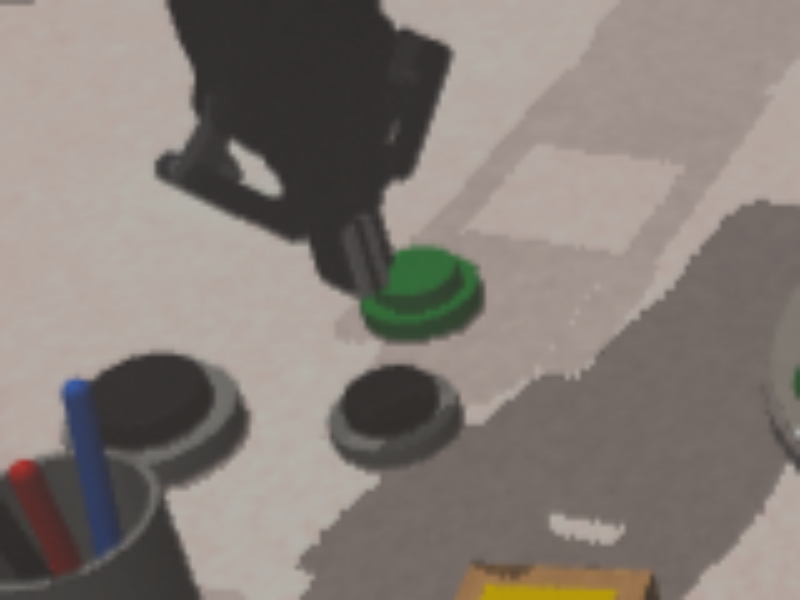

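View pics/wr2.png

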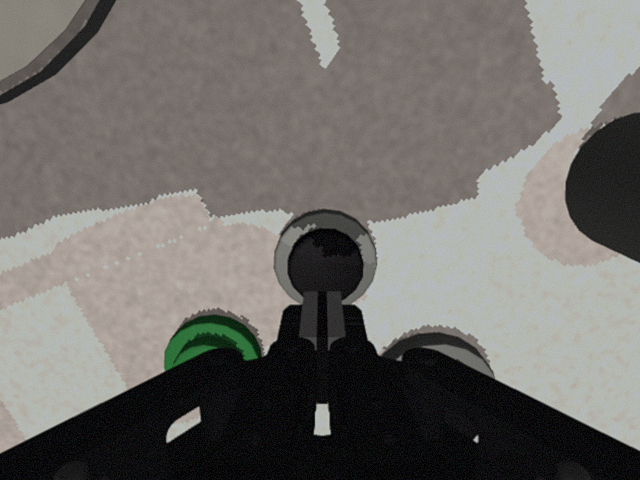

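The top view shows the tip over the blue disc (centroid -144.1°, bar line -143.5°, target -144°). The fingertips are above the small black cap (wrist 325,262), so I'll go down.

Request:
carry_out([
  [[-0.003,0,0.04,0,0,0],[-0.003,0,0.08,0,0,0],[-0.003,0,0.11,0,0,0],[-0.003,0,0.127,0,0,0],[-0.003,0,0.127,0,0,0]],
])

```text
clock: 8.62
eef_pos: [469.6, -300.1, 48.7]
tcp_rot: [-3.139, 0.001, 0.63]
contact_force: [0.5, 0.7, 0.1]
opening: 0.002
```

Request:
carry_out([
  [[0,0,0.005,0,0,0],[0,0,0.01,0,0,0],[0,0,0.015,0,0,0],[0,0,0.015,0,0,0]],
])

```text
clock: 8.95
eef_pos: [470.2, -301.3, 44.2]
tcp_rot: [3.141, -0.0, 0.629]
contact_force: [-0.0, -0.6, 0.5]
opening: 0.001
```

```bash
python3 -c "
from h import *
f=optics.grab_frame('scene');st();a=cv2.resize(f['img'][170:290,80:240],(800,600));
cv2.imwrite('pics/btn3.png',a[:,:,::-1])"
```

```text
9.0 [ 470.2 -301.3   44.3] [ 3.141 -0.     0.629] F [-0.3  0.4  0.1] open -0.0012759314562692124
```

View pics/btn3.png

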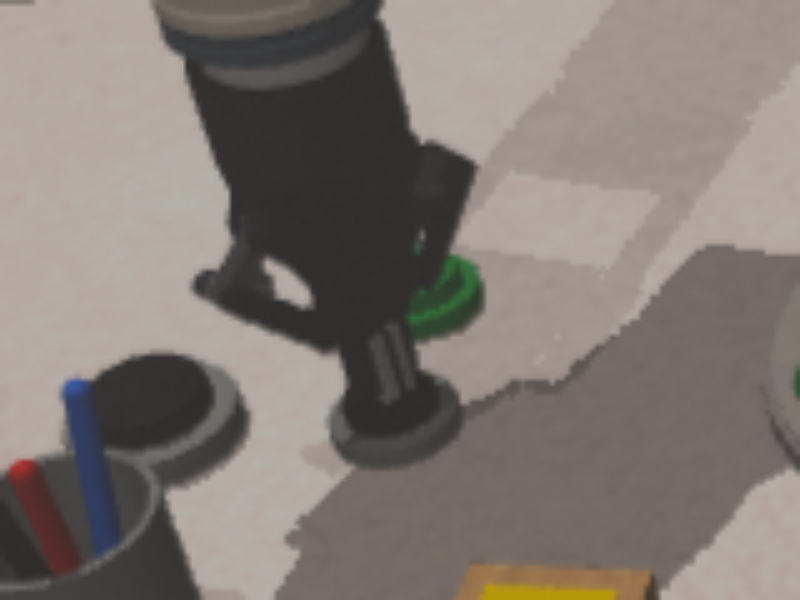

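The fingertip is centred just over the cap (crop 390,400), with no force yet. I'll press in small steps.

Request:
carry_out([
  [[0,0,0.004,0,0,0],[0,0,0.008,0,0,0],[0,0,0.01,0,0,0],[0,0,0.01,0,0,0]],
])

```text
clock: 9.33
eef_pos: [470.3, -301.4, 40.2]
tcp_rot: [3.141, -0.0, 0.629]
contact_force: [-0.7, -0.0, 2.8]
opening: -0.0
```

Request:
carry_out([
  [[0,0,0.003,0,0,0],[0,0,0.005,0,0,0],[0,0,0.005,0,0,0]],
])

```text
clock: 9.58
eef_pos: [470.3, -301.4, 38.1]
tcp_rot: [3.141, -0.0, 0.629]
contact_force: [-0.4, -0.8, 5.3]
opening: -0.006
```

Request:
carry_out([
  [[0,0,0.002,0,0,0],[0,0,0.003,0,0,0],[0,0,0.003,0,0,0]],
])

```text
clock: 9.83
eef_pos: [470.4, -301.4, 37.9]
tcp_rot: [3.141, -0.0, 0.629]
contact_force: [-3.2, 1.3, 16.5]
opening: 0.003
```

The cap has hit its stop: 16.5 N with no further motion at z 37.9, about 6 mm below contact. Lifting away.

Request:
carry_out([
  [[0,0,-0.015,0,0,0],[0,0,-0.05,0,0,0],[0,0,-0.12,0,0,0],[0,0,-0.2,0,0,0],[0,0,-0.28,0,0,0]],
])

```text
clock: 10.25
eef_pos: [469.3, -300.7, 149.3]
tcp_rot: [-3.139, 0.001, 0.629]
contact_force: [1.0, -0.1, 0.4]
opening: -0.0
```

Request:
carry_out([
  [[0,0.08,-0.03,0,0,0],[0,0.16,-0.05,0,0,0],[0,0.24,-0.05,0,0,0],[0,0.24,-0.05,0,0,0],[0,0.24,-0.05,0,0,0]],
])

```text
clock: 10.67
eef_pos: [526.7, -379.6, 168.2]
tcp_rot: [-3.141, 0.0, 0.628]
contact_force: [-0.4, 1.2, -0.2]
opening: -0.001
```

```bash
python3 ptr.py 3; python3 -c "
from h import *
f=optics.grab_frame('scene');cv2.imwrite('pics/end.png',f['img'][:,:,::-1]);st()
f=optics.grab_frame('top');cv2.imwrite('pics/endt.png',f['img'][:,:,::-1]);print(w(f,462,281))"
```

```text
top [345 265  23  29 183] centroid ang -143.9495253938812 line 36.499187
blue visible [358 289  17  16 148] -145.15549999391882
[([439.0, -72.0, 35.0], 0.77), ([620.0, 466.0, -0.0], 0.17)]
scene [257 210  28  19 250] centroid ang -133.49075856150128 line 29.79194
blue visible [250 216  14  11  80] -139.85330528239302
[([433.0, -75.0, 39.0], 0.56)]
10.87 [ 525.6 -377.7  168.2] [-3.14e+00  1.00e-03  6.29e-01] F [ 0.1  0.2 -0.2] open -0.00017472112424621794
10.92 [ 525.8 -377.8  168.5] [-3.14   0.     0.629] F [-0.2  0.3 -0.2] open 0.00043307491967209356
[ 469.5159147  -298.20064468   20.21954865]
```

View pics/end.png

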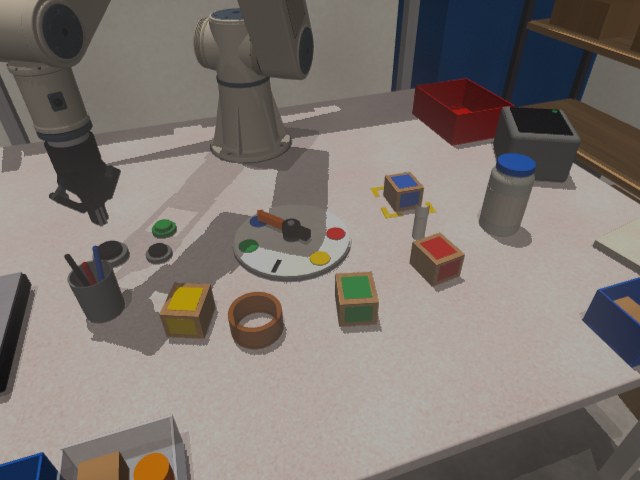

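View pics/endt.png

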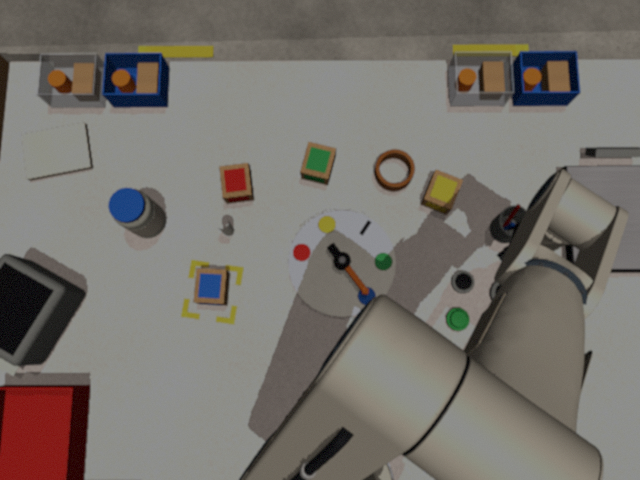

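The pointer tip sits on the blue disc (top 367,296), the cartons and other items are unmoved, and the arm is clear of everything. Last, I'll check the cap height and hand in.

```bash
python3 -c "
from h import *
f=optics.grab_frame('top');print(np.median([w(f,u,v)[2] for u in range(457,469) for v in range(277,287)]));st()
print(r.sign_off())"
```

```text
21.24990207770513
11.02 [ 526.2 -378.2  168.8] [-3.141  0.     0.629] F [-0.5 -0.6  0.3] open 0.0010213985253619262
the job is handed in; nothing more can be done
None
```

The job is done and handed in at 11.0 s. The blue carton stood between the tape corners, so I pushed the pointer round with shut fingertips to the blue disc and then pressed the smaller black button.

- **Pointer:** the last top-camera check put it at -143.9° by centroid and -143.5° by the line along the bar, against -144.0° for the blue disc. The networks' tip estimates agreed to within a few mm. My scene-camera fit read about -133°. I did not rely on it, because its colour mask takes in the bar's side faces.
- **Button:** it was pressed about 6 mm to its stop, peaking at 16.5 N, and only after the pointer was set. It came back up: the cap top read 21.2 mm, the same as before the press.
- **Bench:** in the last pictures the cartons and other items look unmoved, and the gripper was clear of everything with no force on the tool.

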